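# Clear the damp box and hold its sprung lid below the balance point

## Robot

A 6-joint arm with a two-finger parallel gripper is mounted at the origin on the work surface. World frame = base frame: x ahead of the robot, y to its left, z up, the work surface at z = 0. Lengths are in mm, angles in rad, forces in N, time in s.
With the tool pointing down it reaches from about 350 to 875 mm from the base axis. Payload 4.2 kg.
Tool frame: the origin (TCP) lies between the finger pads; the fingertips stand 19 mm ahead of it and the grasp point (between the pads) is the TCP; y points along the fingers, z is the direction in which the jaws open and shut, and the axes are right-handed (so a half turn about y gives the same grasp; the last joint's range is limited). The gripper opens to 85 mm and grips with 20 to 120 N. Pads are 22 mm wide; open, the fingers measure 114 mm over their backs; the gripper's body (76 mm by 85 mm) begins 54 mm behind the grasp point. The pads swing forward as they close: fully open they stand 13 mm farther back than shut.
Start: joints at [-0.861, 0.385, 0.008, 0, -1.194, -0.259], TCP at [272.315, -562.533, 250.312] pointing down, gripper open.
Joint ranges: [-3.14, 3.14], [-1.21, 2.06], [-1.07, 1.41], [-3.16, 2.05], [-2.99, -0.16], [-3.1, 3.1]. Speed limits (rad/s): [2.79, 2.79, 3.14, 3.14, 3.14, 3.14].

## Interface

Orientations are given as a unit quaternion [x, y, z, w].
In Python, from bench import arm gives the robot as it stands.
- The arm moves only by the shell command python3 -m inch 'ROWS'. ROWS is JSON, a list of rows, each a list of 7 numbers: the opening, from 0 (shut) to 1 (fully open), then the shift along the tool's x, y, z in cm, then the turn, a rotation vector about the tool's x, y, z in degrees. A call has 1 to 20 rows; each row is the pose to reach, as a shift and turn from the pose commanded when the call began, along the tool's axes at that moment; what a row does not reach only later rows make up. A row lasts 1/12 s, in which the tool goes at most 41.7 mm and 7.16 degrees, less where a joint would pass 70% of its speed; a pose out of reach is approached as far as the arm can. A call with a gripper value outside its range is refused whole. The fingers move at their own pace and stop on an object; the grip force is fixed at half the most. Time passes only in rows, so rows that repeat a pose let the fingers close. It gives the time, the measured TCP pose, the force and the opening at its end, in the units of the state.
- arm.read_state(): the state, without advancing time (a new reading comes with each control period).
- arm.get_image(name): name is "scene" or "top" or "wrist"; returns the picture (384x512x3 uint8, red, green, blue); there is no depth.
- arm.camera_params(name): a dict with "fx", "fy", "cx", "cy" (pixels), "rvec" (rotation vector, rad) and "tvec" (3), from world to camera coordinates, as OpenCV has them. Camera axes: x right, y down, z forward; pixel columns grow to the right and rows downward; lengths in mm; the calibration is good to about 2 mm. A picture is of the moment at which its call begins: read the wrist's pose just before it. camera_params takes no time and is no camera call; for the wrist camera it gives the pose at the moment of the call.
- arm.job_done(): hands the job in, once; it reports no verdict.
Trained networks look in the newest picture that a camera, given by its name, has taken for a name from the list of things; names that differ only in an ending like _2 or _b are one class to them, and where a whole thing is asked for, a point or a joint stands for the part that bears it (a point fixed in the world has none). Each returns a list of dicts, best first, with "conf" (0 to 1); they miss things now and then, are a little off and sometimes report something else, mostly with a low value. They report only what shows in the picture. A call takes as long as a camera call.
- arm.masks_of(label, camera): "mask" (384x512 bool, what is visible of it) and "extent" ([left, top, width, height] in pixels, round what is visible of it).
The state is a dict: "clock": time; "joints": joint angles; "joint_vel": joint speeds; "joint_efforts": joint torques, N m; "position": TCP position; "ee_rot": TCP orientation; "contact_force": force on the tool from outside, world axes, zero at the start; "wrist_torque": the same for the moment, N m; "gripper_width": finger opening in mm.
Only numpy, scipy, OpenCV 4.12 (cv2) and the standard library are available. Lean on these libraries where they do the work, as an engineer would, in place of code of your own. Each camera call takes 0.05 s, during which the arm holds its last target.

## Task

Clear the lid of the damp box: hang the pail that stands on it by its handle over both prongs of the hook stand. Then raise the box's sprung lid well past its balance point, where the springs would carry it up by themselves, bring it back to just below that point, where it would sink shut if let go, and hold it still there. Finish while still holding the lid with the gripper, and leave the other things on the table alone.

Things in the scene. Friction and masses are not known exactly. Their poses are not given: they have to be found in the camera images.
- lid (a joint): Opening angle of the damp box's lid in rad: 0 shut (level), growing as its near edge rises, stop at 1.25. Two hinge springs nearly carry its 1.2 kg: below the balance angle of 0.80 rad it sinks shut by itself, above 0.80 it rises to the stop by itself. Past the balance means over 0.90; just below it means 0.55 to 0.77. Turning moment when let go, in N m: -0.40 at 0, -0.20 at 0.55, +0.10 at 0.9, +0.48 at 1.25; damping 0.2 N m s.
- damp_box: Open-topped plywood box fixed to the table, 220 mm (x) by 320 mm (y) by 120 mm high, shut by a 16 mm thick plywood lid of the same outline (lid top 136 mm above the table). Origin at the centre of its underside, z up; the lid's hinge is along y on its top rim at x = +110 mm, the near edge with the handle at x = -110 mm.
- lid_handle (a point): Middle of the straight round steel bar of the lid's handle, 12 mm thick and 150 mm long along the lid's y, its feet at the two ends; bar centre 40 mm above the lid's top face, 192 mm from the hinge line measured along the lid and 56 mm above the lid's underside. Turns with the lid; axes as the damp box's when shut. A round bar, so it can turn between the fingers.
- lid_hinge (a point): Point on the lid's hinge line, at its middle: far top rim of the box, 120 mm above the table. The lid turns about this point's y axis; the handle rises and moves towards +x of the box as it opens.
- pail: Loose open metal pail, 0.2 to 0.42 kg, standing on the lid behind its handle. 100 mm wide at the foot, 120 mm at the rim, rim 75 mm high. A stiff (not swinging) arched handle of 10 mm round bar stands over it in the pail's own y-z plane. Origin at the centre of its underside, z up.
- pail_handle (a point): Middle of the straight top bar of the pail's handle, 150 mm above the pail's underside; the bar is 10 mm thick, straight for 100 mm along the pail's y, with 70 mm free height between it and the rim, through which the prongs must pass from the front. Axes as the pail's.
- hook_stand: Dark steel stand fixed to the table, with two upturned round prongs 8 mm thick side by side (64 mm apart, centre to centre, along its y), pointing to its -x. Post 30 mm to +x of the origin, 210 mm high (with the crossbar between the prongs' roots); the base plate is 12 mm thick and spans x = -90 to +60 mm. Origin on the table, z up.
- hook_seat (a point): Where the middle of the pail's handle bar should come to rest: midway between the two prongs, in their 18 mm long flat bottom, 81 mm to -x of the post and 199 mm above the table (the bar's centre height when it lies on both prongs). The prongs' upturned tips are 25 mm to -x of this point and reach 15 mm above it; the prongs' undersides are 13 mm below it, rising 14 mm towards the post. Axes as the stand's; the handle bar lies along y.
- basin: Bystander: loose red plastic basin, 110 mm across, 45 mm high, origin under its centre. Leave alone.
- wood_knife: Bystander: loose wooden modelling tool lying along its own x, 280 mm long, with a flat 65 mm wide blade. Leave alone.
- slip_jar: Bystander: loose closed jar, 60 mm across, 60 mm high, origin under its centre. Leave alone.

How it is judged:
By the outcome, as a careful person would: the job done as asked, in the order asked, and still so for the second after the job is handed in, while the arm keeps its last pose, push and grip.
It also fails if it takes over 72 s, if anything falls off the work surface, if the arm or the gripper's body presses on something with over 40 N, if the wrist force passes 120 N, or if a joint passes its speed limit or range.

## Working session

There is one attempt and no reset: what is moved stays moved. The work goes in short steps, Python scripts to look and compute and a shell command to move; the robot and the scene stay as the last step left them, time stands still between calls to the robot, and variables do not carry over. Pictures are saved under pics/ and viewed, and the job is handed in when it is done.

```bash
ls; mkdir -p pics
python3 - <<'E'
from bench import arm
import cv2
s=arm.read_state();print(s)
for n in("scene","top","wrist"):
    p=arm.camera_params(n);im=arm.get_image(n)
    cv2.imwrite(f"pics/{n}0.png",im[:,:,::-1]);print(n,p)
E
```

```text
pics
{'clock': 0.0, 'joints': array([-8.61404739e-01,  3.85555775e-01,  6.59364010e-03, -5.11743058e-04,
       -1.19399781e+00, -2.58597069e-01]), 'joint_vel': array([ 0.00036148, -0.00156131,  0.00024337, -0.001192  ,  0.00086799,
        0.00094299]), 'joint_efforts': array([ 6.73258692e-04, -3.92289734e+01,  1.88405603e+01,  4.18614104e+00,
       -4.62305878e-03,  7.16934863e-06]), 'position': array([ 272.07404756, -562.05312213,  249.20752661]), 'ee_rot': array([-0.68847995, -0.15776157,  0.15817577,  0.68999064]), 'contact_force': array([0.56196405, 0.75627976, 0.41414208]), 'wrist_torque': array([ 0.02903385,  0.04379648, -0.01018371]), 'gripper_width': 85.46281967634955}
scene {'fx': 378.2604789925808, 'fy': 378.2604789925808, 'cx': 257.47955043705576, 'cy': 199.15858847871365, 'rvec': array([ 1.42917406,  2.40443201, -0.62687983]), 'tvec': array([ 273.33548208, -332.85431452, 1239.72884745])}
top {'fx': 431.43372676129616, 'fy': 431.43372676129616, 'cx': 256.8303529413675, 'cy': 198.51753782283333, 'rvec': array([ 2.14424899, -2.18956481,  0.13266396]), 'tvec': array([ -13.10652593,  560.57497579, 1312.07129106])}
wrist {'fx': 297.4721293522621, 'fy': 297.4721293522621, 'cx': 255.36831087957154, 'cy': 191.2343658572908, 'rvec': array([-1.56055473, -2.48892759, -0.41807679]), 'tvec': array([625.3234112 , -42.93902358, 381.10967235])}
```

View pics/scene0.png

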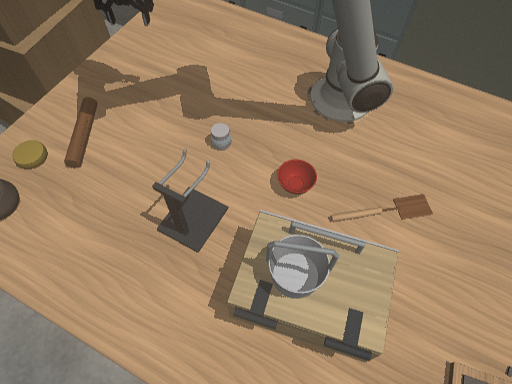

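View pics/top0.png

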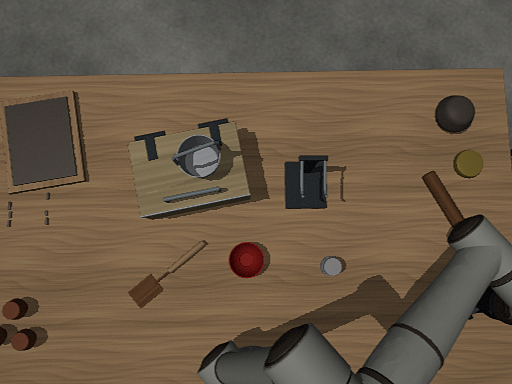

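```bash
cat > h.py <<'E'
from bench import arm
import cv2, numpy as np
from scipy.spatial.transform import Rotation as R
from scipy.optimize import least_squares
def proj(p,n,cp={}):
    c=cp.get(n) or cp.setdefault(n,arm.camera_params(n))
    K=np.array([[c['fx'],0,c['cx']],[0,c['fy'],c['cy']],[0,0,1]])
    return cv2.projectPoints(np.array(p,float).reshape(-1,3),c['rvec'],c['tvec'],K,None)[0].reshape(-1,2)
def ray(uv,n,z):
    c=arm.camera_params(n);M=R.from_rotvec(c['rvec']).as_matrix();o=-M.T@c['tvec']
    d=M.T@np.array([(uv[0]-c['cx'])/c['fx'],(uv[1]-c['cy'])/c['fy'],1]);return o+d*(z-o[2])/d[2]
E
python3 - <<'E'
from h import *
for cam in("top","scene"):
  arm.get_image(cam)
  for l in("damp_box","lid","lid_handle","pail","pail_handle","hook_stand"):
    for r in arm.masks_of(l,cam)[:2]:
        m=r["mask"];c=cv2.minAreaRect(np.argwhere(m)[:,::-1].astype(np.float32))
        print(cam,l,round(r["conf"],2),r["extent"],m.sum(),np.round(cv2.boxPoints(c)).tolist())
        if r["conf"]>.4: np.save(f"m_{cam}_{l}.npy",m)
E
```

```text
top damp_box 0.88 [127.3, 119.6, 122.3, 100.1] 7530 [[124.0, 138.0], [234.0, 116.0], [251.0, 200.0], [141.0, 222.0]]
top lid 0.61 [127.5, 122.7, 122.2, 94.1] 6805 [[125.0, 141.0], [234.0, 119.0], [250.0, 196.0], [141.0, 218.0]]
top lid_handle 0.64 [126.7, 121.0, 121.0, 96.3] 6856 [[125.0, 140.0], [235.0, 119.0], [250.0, 196.0], [141.0, 218.0]]
top pail 0.69 [171.1, 135.4, 53.1, 46.3] 1550 [[168.0, 164.0], [187.0, 126.0], [227.0, 146.0], [208.0, 184.0]]
top pail 0.49 [127.7, 122.6, 123.5, 92.6] 6788 [[126.0, 140.0], [235.0, 119.0], [250.0, 196.0], [141.0, 217.0]]
top pail_handle 0.94 [169.9, 132.4, 48.5, 44.8] 1565 [[168.0, 162.0], [191.0, 125.0], [228.0, 149.0], [205.0, 186.0]]
top pail_handle 0.7 [284.5, 155.2, 39.4, 52.4] 2117 [[284.0, 155.0], [327.0, 155.0], [327.0, 209.0], [284.0, 209.0]]
top hook_stand 0.92 [283.8, 155.8, 39.8, 53.5] 2098 [[284.0, 155.0], [327.0, 155.0], [327.0, 208.0], [284.0, 208.0]]
scene damp_box 0.94 [226.0, 210.6, 174.9, 150.0] 14601 [[221.0, 315.0], [258.0, 203.0], [415.0, 255.0], [378.0, 367.0]]
scene lid 0.84 [224.5, 208.5, 171.1, 145.5] 12665 [[226.0, 304.0], [260.0, 204.0], [415.0, 256.0], [381.0, 356.0]]
scene lid_handle 0.93 [225.3, 210.8, 175.6, 144.0] 12299 [[225.0, 307.0], [255.0, 207.0], [412.0, 254.0], [381.0, 354.0]]
scene lid_handle 0.44 [266.4, 235.5, 69.8, 63.1] 3297 [[249.0, 277.0], [280.0, 221.0], [340.0, 254.0], [309.0, 310.0]]
scene pail 0.57 [267.1, 235.5, 72.7, 63.9] 3269 [[250.0, 277.0], [280.0, 221.0], [340.0, 253.0], [311.0, 309.0]]
scene pail_handle 0.65 [265.7, 234.5, 70.9, 63.9] 3334 [[250.0, 277.0], [280.0, 221.0], [341.0, 254.0], [310.0, 310.0]]
scene hook_stand 0.72 [158.3, 151.2, 68.7, 98.4] 3086 [[134.0, 214.0], [181.0, 143.0], [244.0, 185.0], [196.0, 256.0]]
```

Run:
```python
from h import *
t=cv2.imread("pics/top0.png");s=cv2.imread("pics/scene0.png")
cv2.imwrite("pics/ta.png",cv2.resize(t[110:225,115:260],None,fx=5,fy=5,interpolation=cv2.INTER_CUBIC))
cv2.imwrite("pics/tb.png",cv2.resize(t[145:220,275:360],None,fx=7,fy=7,interpolation=cv2.INTER_CUBIC))
cv2.imwrite("pics/sa.png",cv2.resize(s[200:365,220:410],None,fx=3.6,fy=3.6,interpolation=cv2.INTER_CUBIC))
cv2.imwrite("pics/sb.png",cv2.resize(s[140:255,145:240],None,fx=5,fy=5,interpolation=cv2.INTER_CUBIC))
```

```text
(no output)
```

View pics/ta.png

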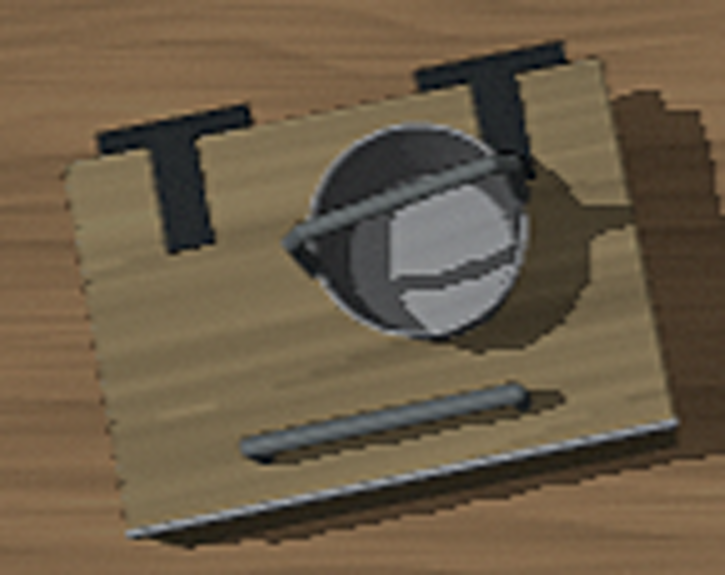

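View pics/tb.png

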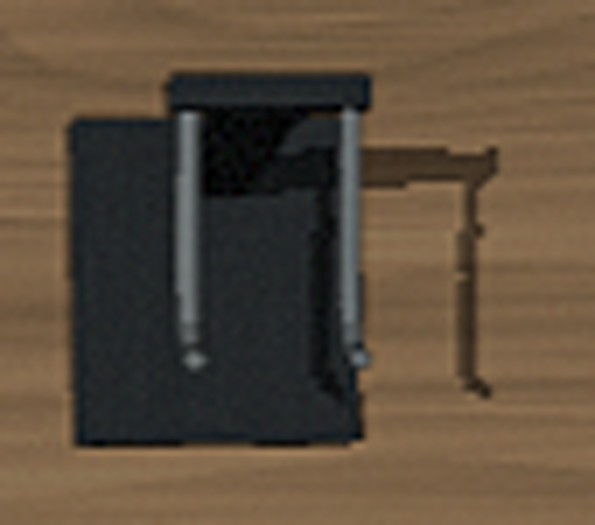

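View pics/sa.png

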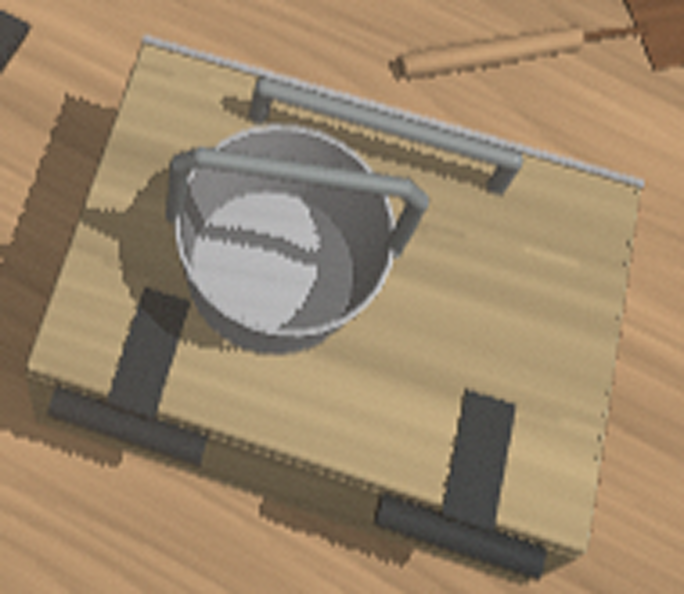

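View pics/sb.png

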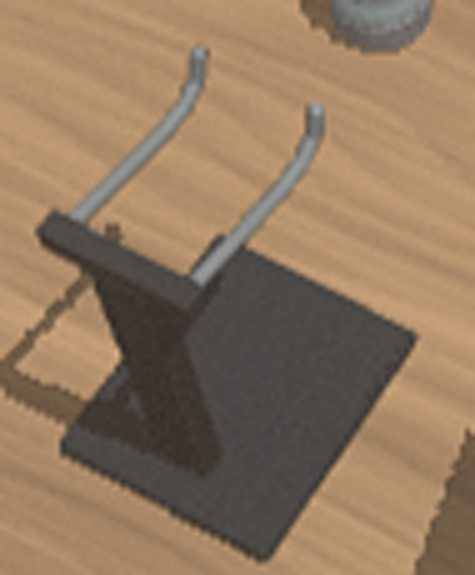

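```bash
cat > fit.py <<'E'
from h import *
C={'a':("top",5,115,110),'b':("top",7,275,145),'sa':("scene",3.6,220,200),'sb':("scene",5,145,140)}
def px(c,u,v):
    n,f,a,b=C[c];return n,np.array([(u+.5)/f-.5+a,(v+.5)/f-.5+b])
def fit(obs,x0,nfree=0,f=None):
    obs=[(px(c,u,v),p) for c,u,v,p in obs]
    def res(q,full=False):
        r=[]
        Rm=R.from_euler('z',q[2]).as_matrix()
        for (n,uv),p in obs:
            P=p(q) if callable(p) else np.array(p,float)
            r.append(proj(Rm@P+[q[0],q[1],0],n)[0]-uv)
        return np.array(r) if full else np.ravel(r)
    s=least_squares(res,x0,loss='soft_l1');print(np.round(s.x,3),np.rad2deg(s.x[2]).round(2));print(np.round(res(s.x,True),1).tolist());return s.x
E
python3 - <<'E'
from fit import *
z=136
print(ray((190,168),"top",136),ray((305,185),"top",12))
box=fit([('a',65,175,(110,160,z)),('a',603,60,(110,-160,z)),('a',680,425,(-110,-160,z)),('a',127,535,(-110,160,z)),
('a',250,448,(-82,73,176)),('a',520,393,(-82,-73,176)),
('sa',148,40,(-110,-160,z)),('sa',642,185,(-110,160,z)),('sa',30,370,(110,-160,z)),('sa',583,552,(110,160,z)),('sa',262,88,(-82,-73,176)),('sa',520,160,(-82,73,176))],[700,100,0.2])
# pail
p=fit([('a',290,240,lambda q:np.array([0,q[3],286])),('a',512,163,lambda q:np.array([0,-q[3],286])),('sa',195,158,lambda q:np.array([0,-q[3],286])),('sa',410,187,lambda q:np.array([0,q[3],286])),
('sa',290,130,lambda q:R.from_euler('z',-q[2]).apply([-60*0.90,-60*.43,211])) if 0 else ('a',415,123,lambda q:R.from_euler('z',-q[2]).apply([60,0,211])),('a',430,338,lambda q:R.from_euler('z',-q[2]).apply([-60,0,211]))],[box[0],box[1],.2,50])
st=fit([('b',195,358,(-76,32,212)),('b',361,358,(-76,-32,212)),('sb',200,50,(-76,-32,212)),('sb',316,108,(-76,32,212)),
('b',75,443,lambda q:np.array([-90,q[3],12])),('b',362,440,lambda q:np.array([-90,-q[3],12])),('b',70,118,lambda q:np.array([60,q[3],12])),
('sb',415,335,lambda q:np.array([-90,q[3],12])),('sb',265,560,lambda q:np.array([60,q[3],12])),('sb',62,448,lambda q:np.array([60,-q[3],12]))],[620,-160,0,70])
E
```

```text
[641.09997109 167.58129579 136.        ] [ 602.5148303  -178.89469353   12.        ]
[6.41262e+02 1.73008e+02 1.82000e-01] 10.45
[[-0.6, -2.2], [-0.3, -0.7], [-0.7, -0.7], [0.1, -0.3], [0.9, -0.1], [-1.4, 0.4], [-1.2, -0.4], [0.6, -0.2], [-1.4, -1.4], [2.0, 0.0], [2.0, -0.3], [-2.5, -0.7]]
[6.60897e+02 1.33988e+02 3.48000e-01 5.43330e+01] 19.96
[[1.9, -0.8], [-2.5, -0.4], [-0.7, -0.8], [0.8, -0.2], [0.6, -0.1], [-2.2, 0.1]]
[ 6.20299e+02 -1.78761e+02 -7.00000e-03  6.35940e+01] -0.38
[[0.0, 0.1], [-0.0, -0.2], [-0.4, 0.6], [0.2, 0.2], [0.1, 0.1], [-0.6, -0.1], [-0.2, -0.3], [0.5, -1.0], [-0.1, -0.5], [-0.6, -0.3]]
```

```bash
cat > plan.py <<'E'
from h import *
def tool(yaw,tilt=0):
    # tool y down, tool z along (cos yaw, sin yaw)
    z=np.array([np.cos(yaw),np.sin(yaw),0]);y=np.array([0,0,-1.]);return np.c_[np.cross(y,z),y,z]
def mv(pos,yaw,cur=None):
    s=arm.read_state();P=s['position'] if cur is None else np.array(cur);A=R.from_quat(s['ee_rot']).as_matrix()
    best=None
    for k in(0,np.pi):
        T=tool(yaw+k);r=np.rad2deg(R.from_matrix(A.T@T).as_rotvec())
        if best is None or np.linalg.norm(r)<np.linalg.norm(best):best=r
    print('t',round(s['clock'],2),'pos',P.round(1),'shift cm',(A.T@(np.array(pos)-P)/10).round(2),'turn',best.round(2),'j',s['joints'].round(2),'F',s['contact_force'].round(1),'w',round(s['gripper_width'],1))
    print(A.round(3).tolist())
E
python3 - <<'E'
from plan import *
mv([661,134,345],.348)
print(ray((247,260),"top",20),ray((331,266),"top",60))
E
```

```text
t 0.85 pos [ 272.3 -562.5  250.3] shift cm [65.33 -9.47 45.76] turn [  0.   -84.11  -0.  ] j [-0.86  0.38  0.01 -0.   -1.19 -0.26] F [-0.2  0.5  0.2] w 85.8
[[0.9, 0.0, -0.436], [0.436, -0.0, 0.9], [0.0, -1.0, -0.0]]
[370.85244566   9.53094255  20.        ] [ 348.70144983 -242.67313633   60.        ]
```

```bash
python3 -m inch '[[1,2,-5,2,0,0,0],[1,5,-9.5,4,0,-6,0],[1,9,-9.5,7,0,-12,0],[1,13,-9.5,9.5,0,-18,0],[1,17,-9.5,12,0,-24,0],[1,21,-9.5,15,0,-30,0],[1,25,-9.5,18,0,-36,0],[1,29,-9.5,20.5,0,-42,0],[1,33,-9.5,23,0,-48,0],[1,37,-9.5,26,0,-54,0],[1,41,-9.5,29,0,-60,0],[1,45,-9.5,32,0,-66,0],[1,49,-9.5,35,0,-72,0],[1,53,-9.5,38,0,-78,0],[1,57,-9.5,41,0,-84.1,0],[1,61,-9.5,43.5,0,-84.1,0],[1,63.5,-9.5,45,0,-84.1,0],[1,65.3,-9.5,45.8,0,-84.1,0],[1,65.3,-9.5,45.8,0,-84.1,0],[1,65.3,-9.5,45.8,0,-84.1,0]]'
python3 - <<'E'
from plan import *
mv([661,134,286],.348)
im=arm.get_image("wrist");cv2.imwrite("pics/w1.png",im[:,:,::-1])
E
```

```text
clock: 2.52
position: [658.1, 131.2, 345.6]
ee_rot: [0.406, 0.579, -0.579, -0.406]
contact_force: [1.2, -0.7, -0.6]
gripper_width: 85.7
t 2.52 pos [658.1 131.2 345.6] shift cm [ 0.17  5.96 -0.36] turn [ 0.02  0.01 -0.  ] j [ 0.44  0.43  0.3   0.   -1.45 -0.09] F [ 1.2 -0.7 -0.6] w 85.7
[[-0.341, 0.0, -0.94], [0.94, 0.0, -0.341], [-0.0, -1.0, -0.0]]
```

View pics/w1.png

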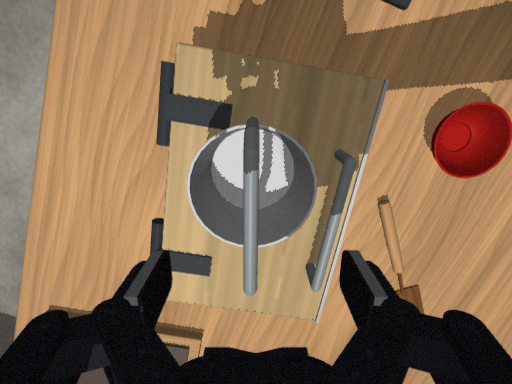

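Run:
```python
from plan import *
mv([661,134,286],.348)
u=np.array([-np.sin(.348),np.cos(.348),0])
print(proj([np.array([661,134,286])+k*u for k in(-55,-50,0,50,55)],"wrist").round(1).tolist())
print(ray((251.5,125),"wrist",286),ray((250,288),"wrist",286))
```

```text
t 2.57 pos [661.4 137.2 342.4] shift cm [-0.29  5.64  0.15] turn [0.05 0.27 0.04] j [ 0.44  0.43  0.31 -0.   -1.45 -0.09] F [5.5 2.1 0.1] w 85.5
[[-0.345, 0.001, -0.938], [0.938, 0.001, -0.345], [0.001, -1.0, -0.001]]
[[259.6, 136.8], [259.5, 145.0], [258.8, 220.1], [258.2, 283.7], [258.1, 289.5]]
[686.7199387  77.4248343 286.       ] [648.18993914 186.53527466 286.        ]
```

Run:
```python
from plan import *
arm.get_image("top");arm.get_image("top")
mv([661,134,286],.348)
im=arm.get_image("wrist");cv2.imwrite("pics/w2.png",cv2.resize(im[100:310,130:370,::-1],None,fx=2.5,fy=2.5))
mv([661,134,286],.348)
u=np.array([-np.sin(.348),np.cos(.348),0])
print(proj([np.array([661,134,286])+k*u for k in(-50,0,50)],"wrist").round(1).tolist())
```

```text
t 2.67 pos [658.3 132.1 342.8] shift cm [ 0.09  5.68 -0.34] turn [-0.18  0.17  0.01] j [ 0.44  0.43  0.3  -0.   -1.45 -0.09] F [-1.  -0.5 -1.2] w 85.4
[[-0.344, -0.003, -0.939], [0.939, -0.001, -0.344], [0.0, -1.0, 0.003]]
t 2.72 pos [657.7 130.4 343.9] shift cm [ 0.23  5.79 -0.44] turn [-0.13  0.09 -0.01] j [ 0.44  0.43  0.3  -0.   -1.45 -0.09] F [-0.4 -0.9 -0.3] w 85.2
[[-0.342, -0.002, -0.94], [0.94, -0.001, -0.342], [-0.0, -1.0, 0.002]]
[[249.6, 152.8], [249.9, 226.1], [250.2, 288.4]]
```

View pics/w2.png

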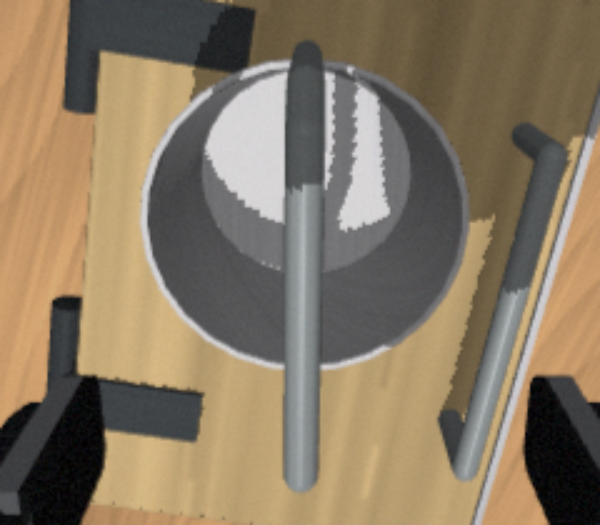

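```bash
python3 -m inch '[[1,0,1,0,0,0,0],[1,0,2.2,0,0,0,0],[1,0,3.5,0,0,0,0],[1,0,4.6,0,0,0,0],[1,0,5.5,0,0,0,0],[1,0,6,0,0,0,0],[1,0,6,0,0,0,0],[0,0,6,0,0,0,0],[0,0,6,0,0,0,0],[0,0,6,0,0,0,0],[0,0,6,0,0,0,0],[0,0,6,0,0,0,0],[0,0,6,0,0,0,0],[0,0,6,0,0,0,0],[0,0,6,0,0,0,0],[0,0,6,0,0,0,0]]'
python3 - <<'E'
from plan import *
im=arm.get_image("wrist");cv2.imwrite("pics/w3.png",im[:,:,::-1])
mv([661,134,350],.348)
E
```

```text
clock: 4.05
position: [658.1, 129.5, 285.9]
ee_rot: [0.406, 0.58, -0.578, -0.405]
contact_force: [1.1, 1.1, 2.2]
gripper_width: 8.2
t 4.1 pos [658.1 129.5 286. ] shift cm [ 0.32 -6.4  -0.44] turn [ 0.13  0.   -0.01] j [ 0.44  0.44  0.19  0.   -1.31 -0.09] F [2.1 1.6 1.8] w 8.0
[[-0.341, 0.002, -0.94], [0.94, 0.001, -0.341], [-0.0, -1.0, -0.002]]
```

View pics/w3.png

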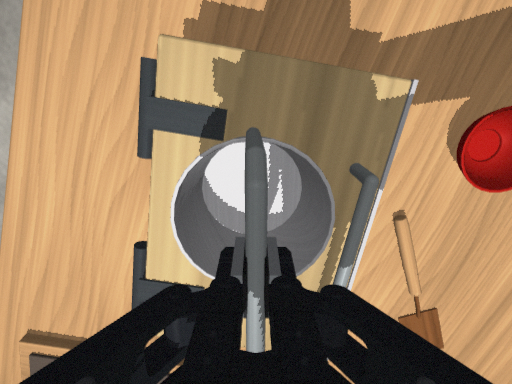

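```bash
python3 -m inch '[[0,0,-0.5,0,0,0,0],[0,0,-1.5,0,0,0,0],[0,0,-3,0,0,0,0],[0,0,-4.5,0,0,0,0],[0,0,-6,0,0,0,0],[0,0,-7,0,0,0,0],[0,0,-7.5,0,0,0,0],[0,0,-7.5,0,0,0,0],[0,0,-7.5,0,0,0,0],[0,0,-7.5,0,0,0,0]]'
python3 - <<'E'
from plan import *
im=arm.get_image("scene");cv2.imwrite("pics/s4.png",im[:,:,::-1])
mv([470,-178,350],-.007)
E
```

```text
clock: 4.93
position: [657.0, 129.2, 358.7]
ee_rot: [-0.405, -0.578, 0.58, 0.407]
contact_force: [-0.2, -0.7, -4.4]
gripper_width: 7.7
t 4.98 pos [657.1 129.2 358.8] shift cm [-22.5    0.95  28.05] turn [-1.700e-01  2.033e+01 -1.000e-02] j [ 0.43  0.42  0.33 -0.   -1.48 -0.09] F [-0.6 -0.3 -4.1] w 8.2
[[-0.341, -0.003, -0.94], [0.94, -0.001, -0.341], [0.0, -1.0, 0.003]]
```

View pics/s4.png

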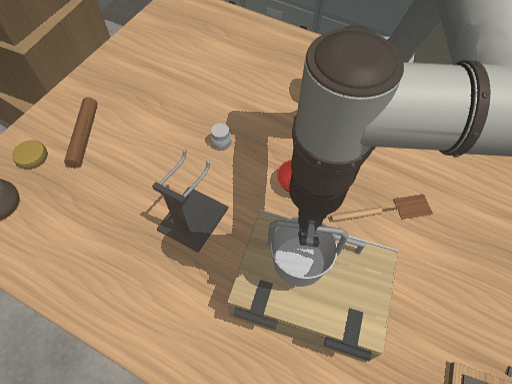

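```bash
python3 -m inch '[[0,-0.1,0,1,0,0,0],[0,-0.4,0,3,0,1,0],[0,-0.7,0,6,0,2,0],[0,-1.1,0,9,0,3,0],[0,-1.5,0,12,0,5,0],[0,-2,0,15,0,7,0],[0,-3.5,0,18,0,9,0],[0,-5.5,0,20.2,0,11,0],[0,-8.5,0,22,0,13,0],[0,-11.5,0,23.6,0,15,0],[0,-14.5,0,25,0,17,0],[0,-17.5,0,26.6,0,19,0],[0,-20,0,28,0,20.3,0],[0,-21.4,0,28.6,0,20.3,0],[0,-22.1,0,29,0,20.3,0],[0,-22.1,0,29,0,20.3,0],[0,-22.1,0,29,0,20.3,0],[0,-22.1,0,29,0,20.3,0]]'
python3 - <<'E'
from plan import *
im=arm.get_image("scene");cv2.imwrite("pics/s5.png",im[:,:,::-1])
mv([460,-178,230],-.007)
E
```

```text
clock: 6.48
position: [460.3, -176.5, 360.1]
ee_rot: [-0.501, -0.499, 0.499, 0.502]
contact_force: [-0.4, -0.2, -4.8]
gripper_width: 8.0
t 6.53 pos [ 460.4 -176.4  360.2] shift cm [-0.17 13.02  0.04] turn [-0.    0.11  0.02] j [-0.04  0.09 -0.11 -0.   -1.37  0.03] F [ 0.1  0.7 -3.5] w 7.8
[[0.005, -0.0, -1.0], [1.0, 0.0, 0.005], [0.0, -1.0, 0.0]]
```

View pics/s5.png

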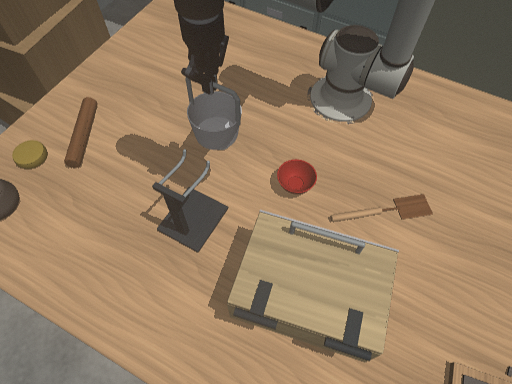

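Run:
```python
from plan import *
im=cv2.imread("pics/s5.png")
for k in(-50,0,50):
    p=proj([460.4,-176.4+k,360],"scene")[0]; cv2.circle(im,tuple(int(round(v)) for v in p),1,(0,0,255),-1)
    print(p)
cv2.imwrite("pics/s5z.png",cv2.resize(im[40:160,165:265],None,fx=5,fy=5,interpolation=cv2.INTER_CUBIC))
t=arm.get_image("top")[:,:,::-1].copy()
cv2.imwrite("pics/t5z.png",cv2.resize(t[170:300,240:400],None,fx=4,fy=4,interpolation=cv2.INTER_CUBIC))
```

```text
[189.38512146  74.41117108]
[210.1920163   82.94223973]
[231.62019344  91.72804134]
```

View pics/s5z.png

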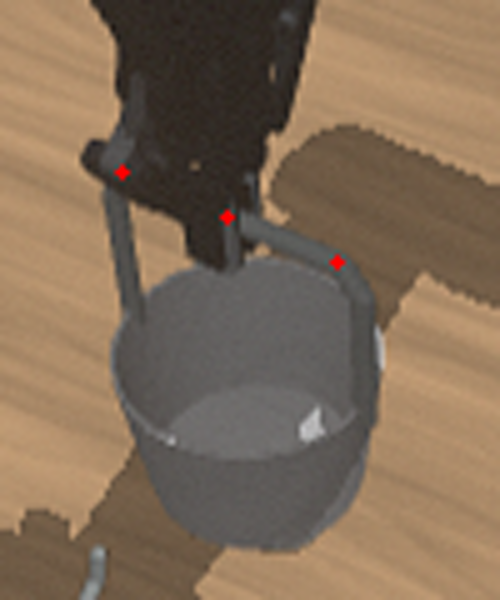

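View pics/t5z.png

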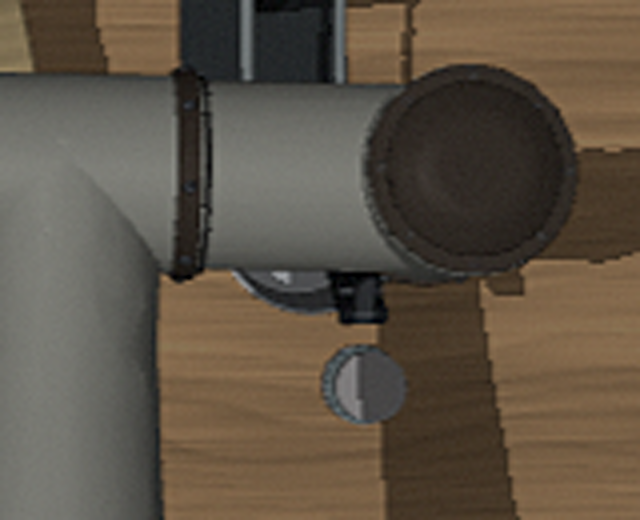

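```bash
python3 -m inch '[[0,0,1,0,0,0,0],[0,-0.1,3,0,0,0,0],[0,-0.2,5.5,0,0,0,0],[0,-0.3,8,0,0,0,0],[0,-0.45,10.5,0,0,0,0],[0,-0.45,12.2,0,0,0,0],[0,-0.45,12.8,0,0,0,0],[0,-0.45,12.8,0,0,0,0],[0,-0.45,12.8,0,0,0,0],[0,-0.45,12.8,-0.5,0,0,0],[0,-0.45,12.8,-1.5,0,0,0],[0,-0.45,12.8,-2.5,0,0,0],[0,-0.45,12.8,-3.5,0,0,0],[0,-0.45,12.8,-4,0,0,0],[0,-0.45,12.8,-4,0,0,0],[0,-0.45,12.8,-4,0,0,0]]'
python3 - <<'E'
from plan import *
im=arm.get_image("scene")[:,:,::-1];cv2.imwrite("pics/s6z.png",cv2.resize(im[80:260,120:280],None,fx=3.3,fy=3.3,interpolation=cv2.INTER_CUBIC))
mv([569.3,-181,232],-.007)
E
```

```text
clock: 7.92
position: [500.4, -182.1, 231.9]
ee_rot: [-0.501, -0.498, 0.499, 0.502]
contact_force: [-0.3, -0.3, -3.7]
gripper_width: 8.0
t 7.97 pos [ 499.9 -182.1  231.9] shift cm [ 0.15 -0.01 -6.94] turn [-0.07  0.02  0.01] j [-0.04  0.24 -0.25 -0.   -1.08  0.04] F [-0.8 -0.8 -3.6] w 7.9
[[0.007, -0.001, -1.0], [1.0, 0.0, 0.007], [0.0, -1.0, 0.001]]
```

View pics/s6z.png

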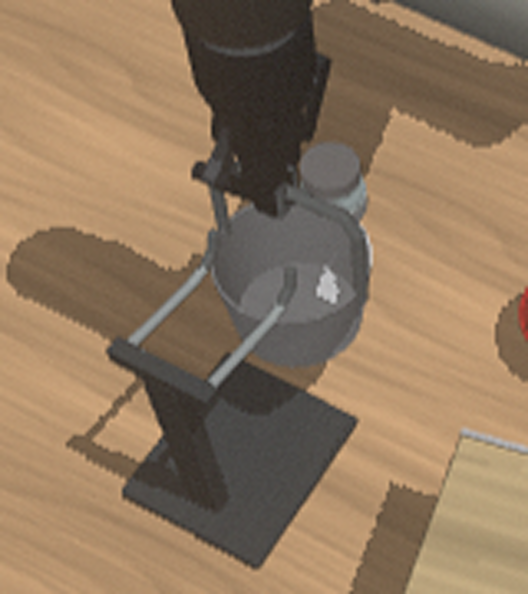

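```bash
python3 -m inch '[[0,0.1,0,-0.5,0,0,0],[0,0.1,0,-1.5,0,0,0],[0,0.1,0,-2.5,0,0,0],[0,0.1,0,-3.5,0,0,0],[0,0.1,0,-4.5,0,0,0],[0,0.1,0,-5.5,0,0,0],[0,0.1,0,-6.4,0,0,0],[0,0.1,0,-6.9,0,0,0],[0,0.1,0,-6.9,0,0,0],[0,0.1,0,-6.9,0,0,0],[0,0.1,0,-6.9,0,0,0]]'
python3 - <<'E'
from plan import *
im=arm.get_image("scene")[:,:,::-1];cv2.imwrite("pics/s7z.png",cv2.resize(im[80:260,120:280],None,fx=3.3,fy=3.3,interpolation=cv2.INTER_CUBIC))
mv([569.3,-181,198],-.007)
E
```

```text
clock: 8.88
position: [568.7, -181.6, 232.2]
ee_rot: [-0.501, -0.498, 0.499, 0.502]
contact_force: [-0.7, -0.5, -3.7]
gripper_width: 8.0
t 8.93 pos [ 568.7 -181.6  232.3] shift cm [ 0.06  3.43 -0.07] turn [-0.03  0.02  0.01] j [-0.04  0.35 -0.09 -0.   -1.13  0.03] F [ 0.7 -0.  -3.6] w 7.6
[[0.007, -0.001, -1.0], [1.0, 0.0, 0.007], [0.0, -1.0, 0.001]]
```

View pics/s7z.png

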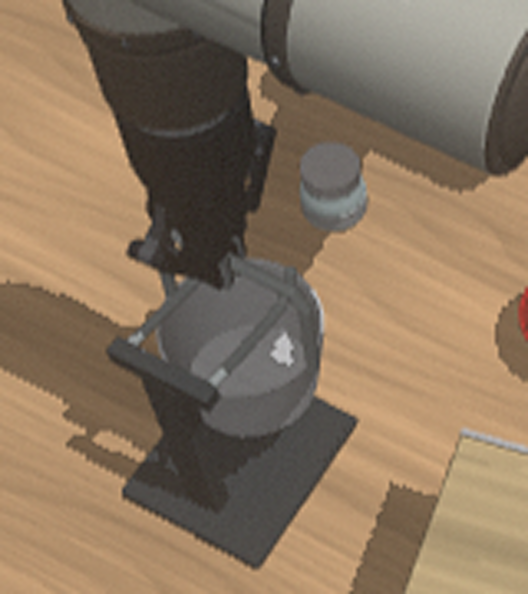

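```bash
python3 -m inch '[[0,0,0.5,0,0,0,0],[0,0,1,0,0,0,0],[0,0,1.5,0,0,0,0],[0,0,2,0,0,0,0],[0,0,2.5,0,0,0,0],[0,0,2.9,0,0,0,0],[0,0,3.2,0,0,0,0],[0,0,3.4,0,0,0,0],[0,0,3.4,0,0,0,0],[0,0,3.4,0,0,0,0]]'
python3 - <<'E'
from plan import *
im=arm.get_image("scene")[:,:,::-1];cv2.imwrite("pics/s8z.png",cv2.resize(im[80:260,120:280],None,fx=3.3,fy=3.3,interpolation=cv2.INTER_CUBIC))
mv([569.3,-181,198],-.007)
E
```

```text
clock: 9.77
position: [569.3, -181.6, 198.3]
ee_rot: [0.502, 0.498, -0.498, -0.502]
contact_force: [-0.6, 0.4, -3.5]
gripper_width: 7.9
t 9.82 pos [ 569.4 -181.6  198.5] shift cm [0.06 0.05 0.01] turn [ 0.03  0.03 -0.01] j [-0.04  0.38 -0.14  0.   -1.05  0.03] F [ 1.1  0.3 -3.7] w 8.3
[[0.006, 0.0, -1.0], [1.0, -0.0, 0.006], [-0.0, -1.0, -0.0]]
```

View pics/s8z.png

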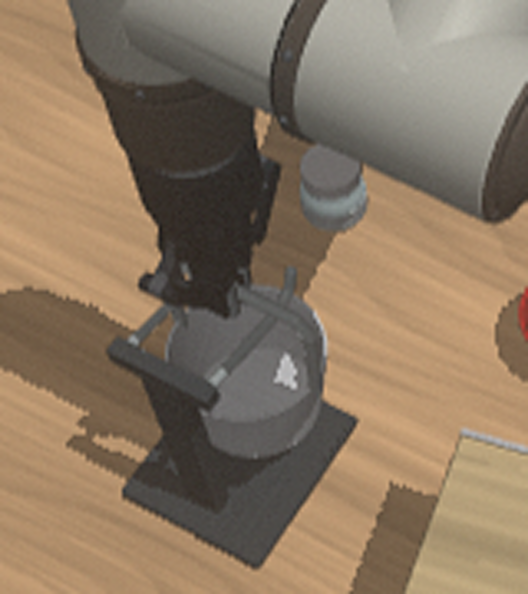

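```bash
python3 -m inch '[[0,0,0.1,0,0,0,0],[0,0,0.2,0,0,0,0],[0,0,0.3,0,0,0,0],[0,0,0.3,0,0,0,0]]';  python3 -m inch '[[0,0,0.1,0,0,0,0],[0,0,0.1,0,0,0,0],[0,0,0.1,0,0,0,0]]'
```

```text
clock: 10.15
position: [569.6, -181.7, 197.0]
ee_rot: [0.502, 0.499, -0.498, -0.501]
contact_force: [-3.7, 1.2, 4.5]
gripper_width: 7.9
clock: 10.4
position: [569.6, -181.7, 196.9]
ee_rot: [0.502, 0.499, -0.498, -0.501]
contact_force: [-3.5, 2.7, 8.5]
gripper_width: 8.1
```

```bash
python3 -m inch '[[0.2,0,-0.1,0,0,0,0],[0.4,0,-0.1,0,0,0,0],[0.5,0,-0.1,0,0,0,0],[0.5,0,-0.1,0,0,0,0],[0.5,0,-0.1,0,0,0,0],[0.5,0,-0.1,0,0,0,0],[0.5,0,-0.1,0,0,0,0]]'
python3 - <<'E'
from plan import *
im=arm.get_image("scene")[:,:,::-1];cv2.imwrite("pics/s9z.png",cv2.resize(im[80:260,120:280],None,fx=3.3,fy=3.3,interpolation=cv2.INTER_CUBIC))
mv([569.3,-181,350],-.007)
E
```

```text
clock: 10.98
position: [569.2, -181.6, 195.1]
ee_rot: [-0.502, -0.498, 0.498, 0.502]
contact_force: [-1.0, -0.5, -0.0]
gripper_width: 42.7
t 11.03 pos [ 569.2 -181.6  195.2] shift cm [ 6.000e-02 -1.548e+01 -1.000e-02] turn [-0.01  0.03 -0.  ] j [-0.04  0.38 -0.14  0.   -1.05  0.03] F [ 1.1 -0.6  0. ] w 42.6
[[0.006, -0.0, -1.0], [1.0, -0.0, 0.006], [-0.0, -1.0, 0.0]]
```

View pics/s9z.png

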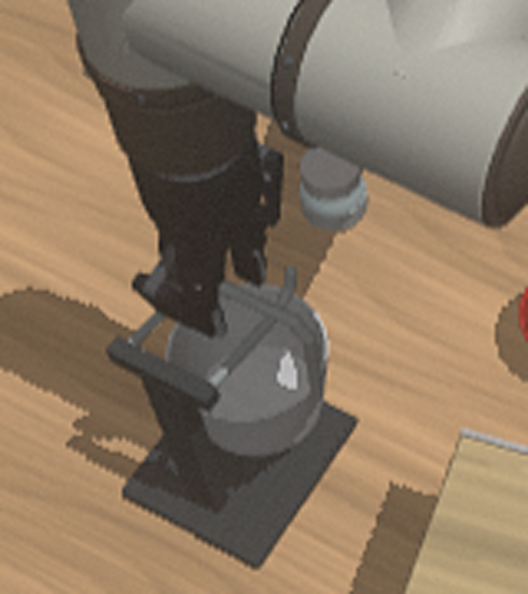

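```bash
python3 -m inch '[[0.5,0,-0.5,0,0,0,0],[0.5,0,-1.5,0,0,0,0],[0.5,0,-3,0,0,0,0],[0.5,0,-5,0,0,0,0],[0.5,0,-7.5,0,0,0,0],[0.5,0,-10,0,0,0,0],[0.5,0,-11.5,0,0,0,0],[0.5,0,-12,0,0,0,0],[0.5,0,-12,0,0,0,0],[0.5,0,-12,0,0,0,0]]'
python3 - <<'E'
from plan import *
im=arm.get_image("scene")[:,:,::-1];cv2.imwrite("pics/s10z.png",cv2.resize(im[80:260,120:280],None,fx=3.3,fy=3.3,interpolation=cv2.INTER_CUBIC))
mv([560.6,158.2,260],.182)
E
```

```text
clock: 11.87
position: [568.8, -181.4, 314.9]
ee_rot: [-0.501, -0.498, 0.498, 0.502]
contact_force: [0.2, 0.1, -0.8]
gripper_width: 42.7
t 11.92 pos [ 568.5 -181.4  314.1] shift cm [33.95  5.43  1.01] turn [ -0.12 -10.81   0.06] j [-0.04  0.3   0.04 -0.   -1.32  0.03] F [-0.2 -0.3 -0.9] w 42.6
[[0.007, -0.002, -1.0], [1.0, 0.001, 0.007], [0.001, -1.0, 0.002]]
```

View pics/s10z.png

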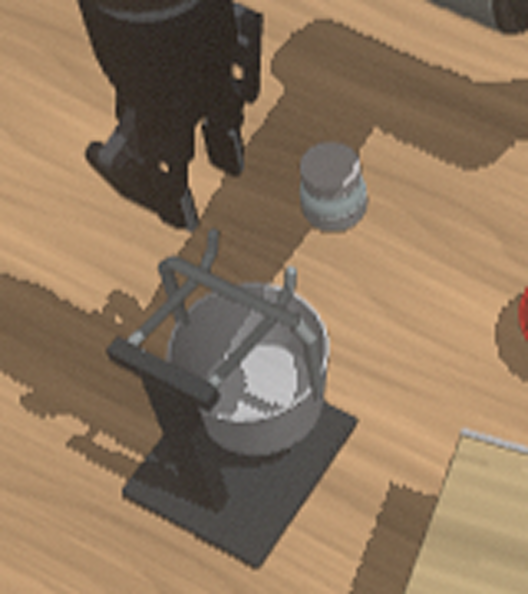

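Pail hangs on both prongs (bar from about (170,265) to (300,320) in the crop, inside both tips). Next to the lid handle.

```bash
python3 -m inch '[[0.6,1,0,0,0,0,0],[0.7,3.5,0,0.2,0,-1,0],[0.8,7,0,0.3,0,-2,0],[1,10.5,0,0.4,0,-3,0],[1,14,0.5,0.5,0,-4,0],[1,17.5,1,0.6,0,-5,0],[1,21,2,0.7,0,-6.5,0],[1,24.5,3,0.8,0,-8,0],[1,28,4,0.9,0,-9.5,0],[1,31,4.8,1,0,-10.8,0],[1,33,5.4,1,0,-10.8,0],[1,33.9,5.4,1,0,-10.8,0],[1,33.9,5.4,1,0,-10.8,0],[1,33.9,5.4,1,0,-10.8,0],[1,33.9,5.4,1,0,-10.8,0]]'
python3 - <<'E'
from plan import *
mv([560.6,158.2,176],.182)
im=arm.get_image("wrist");cv2.imwrite("pics/w11.png",cv2.resize(im[:,:,::-1],None,fx=1.5,fy=1.5))
mv([560.6,158.2,176],.182)
u=np.array([-np.sin(.182),np.cos(.182),0])
print((1.5*proj([np.array([560.6,158.2,176])+k*u for k in(-75,0,75)],"wrist")).round(1).tolist())
E
```

```text
clock: 13.17
position: [561.4, 156.7, 261.5]
ee_rot: [-0.453, -0.543, 0.543, 0.453]
contact_force: [-0.8, -0.9, 0.0]
gripper_width: 85.5
t 13.17 pos [561.4 156.7 261.5] shift cm [0.17 8.55 0.05] turn [ 0.   -0.05 -0.01] j [ 0.55  0.31 -0.08  0.   -1.18 -0.37] F [-0.8 -0.9  0. ] w 85.5
[[-0.18, 0.0, -0.984], [0.984, -0.0, -0.18], [-0.0, -1.0, -0.0]]
t 13.22 pos [561.5 156.4 261.7] shift cm [0.19 8.57 0.06] turn [ 0.02 -0.08  0.  ] j [ 0.55  0.31 -0.08  0.   -1.18 -0.37] F [-0.8  0.6 -0.7] w 85.5
[[-0.18, 0.0, -0.984], [0.984, 0.0, -0.18], [0.0, -1.0, -0.0]]
[[386.1, 161.2], [385.9, 314.4], [385.8, 437.8]]
```

View pics/w11.png

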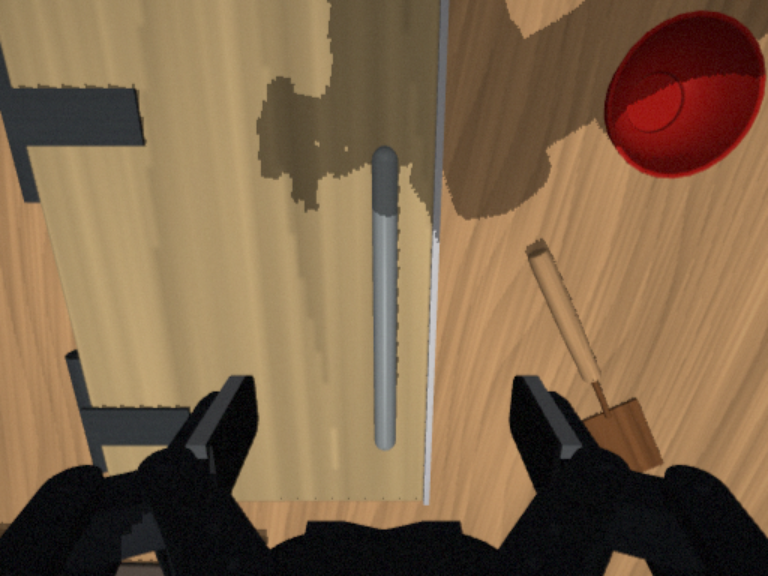

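```bash
python3 -m inch '[[1,0.1,1,0,0,0,0],[1,0.1,2.5,0,0,0,0],[1,0.1,4.5,0,0,0,0],[1,0.1,6.3,0,0,0,0],[1,0.1,7.6,0,0,0,0],[1,0.1,8.3,0,0,0,0],[1,0.1,8.4,0,0,0,0],[1,0.1,8.4,0,0,0,0],[0,0.1,8.4,0,0,0,0],[0,0.1,8.4,0,0,0,0],[0,0.1,8.4,0,0,0,0],[0,0.1,8.4,0,0,0,0],[0,0.1,8.4,0,0,0,0],[0,0.1,8.4,0,0,0,0],[0,0.1,8.4,0,0,0,0],[0,0.1,8.4,0,0,0,0],[0,0.1,8.4,0,0,0,0]]'
cat > lid.py <<'E'
from plan import *
b=np.array([641.262,173.008]);q=.182
def pos(th):
    h=b+110*np.array([np.cos(q),np.sin(q)]);r=200;a=np.arctan2(56,192)+th
    return np.array([h[0]-r*np.cos(a)*np.cos(q),h[1]-r*np.cos(a)*np.sin(q),120+r*np.sin(a)])
def ang(p):
    d=(p[:2]-b)@np.array([np.cos(q),np.sin(q)])-110
    return np.arctan2(p[2]-120,-d)-np.arctan2(56,192),np.hypot(d,p[2]-120)
if __name__=="__main__":
    s=arm.read_state();P=s['position'];A=R.from_quat(s['ee_rot']).as_matrix()
    print(s['clock'],P.round(1),'ang,r',np.round(ang(P),3),s['contact_force'].round(1),s['gripper_width'].round(1),'j',s['joints'].round(2))
    a0=ang(P)[0]; sc=ang(P)[1]/200
    h=np.array([*(b+110*np.array([np.cos(q),np.sin(q)])),120])
    for th in np.arange(0,1.11,.05):
        p=h+(pos(th)-h)*sc; p0=h+(pos(a0)-h)*sc
        print(round(th,2),(A.T@(p-p0)/10).round(2))
E
python3 lid.py
```

```text
clock: 14.63
position: [560.6, 158.4, 177.6]
ee_rot: [-0.452, -0.543, 0.544, 0.453]
contact_force: [-4.9, 0.6, 4.7]
gripper_width: 9.9Traceback (most recent call last):
  File "lid.py", line 11, in <module>
    print(s['clock'],P.round(1),'ang,r',np.round(ang(P),3),s['contact_force'].round(1),s['gripper_width'].round(1),'j',s['joints'].round(2))
                                                                                       ^^^^^^^^^^^^^^^^^^^^^^^^
AttributeError: 'float' object has no attribute 'round'
```

```bash
sed -i "s/s\['gripper_width'\].round(1)/s['gripper_width']/" lid.py; python3 lid.py
```

```text
14.6333 [560.6 158.4 177.6] ang,r [7.00000e-03 2.00467e+02] [-4.9  0.6  4.7] 9.869602480395306 j [ 0.55  0.38 -0.2  -0.   -1.   -0.37]
0.0 [0.   0.14 0.04]
0.05 [-0.   -0.81 -0.26]
0.1 [-0.   -1.75 -0.61]
0.15 [-0.   -2.67 -1.01]
0.2 [-0.   -3.57 -1.45]
0.25 [-0.   -4.45 -1.94]
0.3 [-0.   -5.3  -2.47]
0.35 [-0.   -6.12 -3.04]
0.4 [-0.   -6.91 -3.65]
0.45 [-0.   -7.68 -4.31]
0.5 [-0.   -8.4  -4.99]
0.55 [-0.   -9.1  -5.72]
0.6 [-0.   -9.75 -6.48]
0.65 [ -0.   -10.37  -7.27]
0.7 [ -0.   -10.95  -8.09]
0.75 [ -0.   -11.48  -8.93]
0.8 [ -0.   -11.97  -9.81]
0.85 [ -0.   -12.42 -10.7 ]
0.9 [ -0.   -12.82 -11.62]
0.95 [ -0.   -13.18 -12.56]
1.0 [ -0.   -13.49 -13.51]
1.05 [ -0.   -13.75 -14.48]
1.1 [ -0.   -13.96 -15.46]
```

```bash
python3 -m inch '[[0,0,-0.4,-0.1,0,0,0],[0,0,-0.81,-0.26,0,0,0],[0,0,-1.75,-0.61,0,0,0],[0,0,-2.67,-1.01,0,0,0],[0,0,-3.57,-1.45,0,0,0],[0,0,-4.45,-1.94,0,0,0],[0,0,-5.3,-2.47,0,0,0],[0,0,-6.12,-3.04,0,0,0],[0,0,-6.91,-3.65,0,0,0],[0,0,-7.68,-4.31,0,0,0],[0,0,-8.4,-4.99,0,0,0],[0,0,-8.4,-4.99,0,0,0]]'
python3 lid.py
python3 - <<'E'
from plan import *
im=arm.get_image("scene")[:,:,::-1];cv2.imwrite("pics/s12.png",im)
E
```

```text
clock: 15.63
position: [609.6, 167.4, 265.1]
ee_rot: [-0.452, -0.543, 0.544, 0.453]
contact_force: [-11.4, 0.6, 9.5]
gripper_width: 9.8
15.6333 [609.6 167.4 265.1] ang,r [  0.512 203.125] [-11.4   0.6   9.5] 9.834540997589892 j [ 0.52  0.39  0.05  0.   -1.24 -0.34]
0.0 [0.01 8.83 5.27]
0.05 [0.01 7.87 4.97]
0.1 [0.01 6.91 4.61]
0.15 [0.01 5.98 4.21]
0.2 [0.01 5.07 3.76]
0.25 [0.   4.18 3.27]
0.3 [0.   3.32 2.73]
0.35 [0.   2.49 2.15]
0.4 [0.   1.68 1.53]
0.45 [0.   0.91 0.87]
0.5 [0.   0.17 0.17]
0.55 [-0.   -0.53 -0.56]
0.6 [-0.   -1.2  -1.33]
0.65 [-0.   -1.82 -2.13]
0.7 [-0.   -2.41 -2.96]
0.75 [-0.   -2.95 -3.82]
0.8 [-0.01 -3.45 -4.7 ]
0.85 [-0.01 -3.9  -5.61]
0.9 [-0.01 -4.31 -6.54]
0.95 [-0.01 -4.67 -7.49]
1.0 [-0.01 -4.98 -8.45]
1.05 [-0.01 -5.25 -9.43]
1.1 [-1.000e-02 -5.460e+00 -1.043e+01]
```

View pics/s12.png

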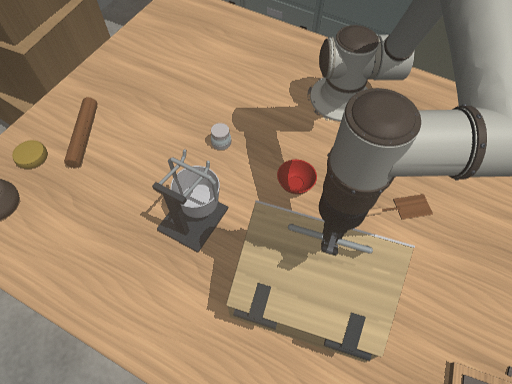

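```bash
python3 -m inch '[[0,0,-0.35,0,0,0,0],[0,0,-0.9,-0.56,0,0,0],[0,0,-1.58,-1.33,0,0,0],[0,0,-2.22,-2.13,0,0,0],[0,0,-2.82,-2.96,0,0,0],[0,0,-3.37,-3.82,0,0,0],[0,0,-3.88,-4.7,0,0,0],[0,0,-4.35,-5.61,0,0,0],[0,0,-4.77,-6.54,0,0,0],[0,0,-5.14,-7.49,0,0,0],[0,0,-5.48,-8.45,0,0,0],[0,0,-5.48,-8.45,0,0,0],[0,0,-5.48,-8.45,0,0,0],[0,0,-5.48,-8.45,0,0,0]]'
python3 lid.py
python3 - <<'E'
from plan import *
im=arm.get_image("scene")[:,:,::-1];cv2.imwrite("pics/s13.png",im)
im=arm.get_image("top")[:,:,::-1];cv2.imwrite("pics/t13.png",im)
E
```

```text
clock: 16.85
position: [695.3, 183.3, 319.7]
ee_rot: [0.454, 0.545, -0.541, -0.451]
contact_force: [-3.1, 2.6, 4.6]
gripper_width: 9.4
16.85 [695.3 183.3 319.7] ang,r [  1.018 207.121] [-3.1  2.6  4.6] 9.362020484236783 j [ 0.48  0.52  0.39  0.   -1.44 -0.3 ]
0.0 [ 0.   14.07 14.48]
0.05 [ 0.   13.08 14.16]
0.1 [ 0.   12.12 13.79]
0.15 [ 0.   11.17 13.37]
0.2 [ 0.   10.24 12.91]
0.25 [ 0.    9.34 12.4 ]
0.3 [ 0.    8.47 11.84]
0.35 [ 0.    7.62 11.24]
0.4 [ 0.    6.81 10.6 ]
0.45 [0.   6.03 9.92]
0.5 [0.   5.28 9.21]
0.55 [0.   4.57 8.45]
0.6 [0.   3.9  7.66]
0.65 [0.   3.27 6.84]
0.7 [0.   2.68 5.99]
0.75 [0.   2.14 5.11]
0.8 [0.   1.63 4.2 ]
0.85 [0.   1.18 3.27]
0.9 [0.   0.77 2.32]
0.95 [0.   0.41 1.35]
1.0 [0.   0.1  0.36]
1.05 [-0.   -0.16 -0.64]
1.1 [-0.   -0.37 -1.65]
```

View pics/s13.png

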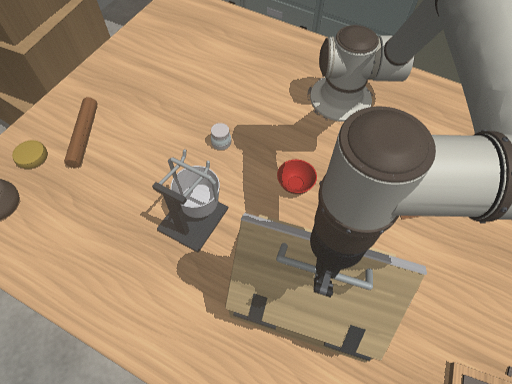

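View pics/t13.png

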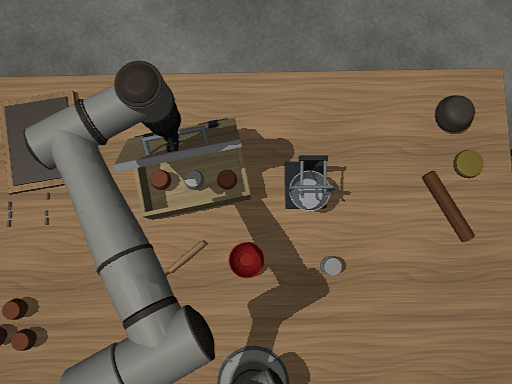

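```bash
cat > la.py <<'E'
from lid import *
def lp(th,l,y,h):
    a=th; X=-(l*np.cos(a)-0)+h*np.sin(a); Z=120+l*np.sin(a)+h*np.cos(a)
    X+=110
    return np.array([b[0]+X*np.cos(q)-y*np.sin(q),b[1]+X*np.sin(q)+y*np.cos(q),Z])
E
python3 - <<'E'
from la import *
for cam in("scene","top"):
  for th in(.9,.95,1.0,1.05):
    print(cam,th,[proj(lp(th,l,y,h),cam)[0].round(1).tolist() for l,y,h in((220,-160,16),(220,160,16),(220,-160,0),(220,160,0),(192,-75,56),(192,75,56))])
for n,f in(("s",(205,190,230,120)),("t",(105,90,160,90))):
  im=cv2.imread(f"pics/{n}13.png");x,y,w,h=f
  cv2.imwrite(f"pics/{n}13z.png",cv2.resize(im[y:y+h,x:x+w],None,fx=3.4 if n=='s' else 4.5,fy=3.4 if n=='s' else 4.5,interpolation=cv2.INTER_CUBIC))
E
```

```text
scene 0.9 [[245.1, 211.6], [424.4, 264.3], [247.4, 208.4], [422.8, 259.7], [282.9, 248.6], [370.1, 275.0]]
scene 0.95 [[243.4, 214.4], [425.3, 268.1], [245.8, 210.7], [423.8, 262.9], [281.6, 252.7], [369.8, 279.6]]
scene 1.0 [[241.5, 217.5], [426.1, 272.2], [244.1, 213.3], [424.8, 266.6], [280.1, 257.1], [369.3, 284.5]]
scene 1.05 [[239.6, 221.0], [426.7, 276.8], [242.3, 216.3], [425.6, 270.6], [278.6, 261.7], [368.7, 289.6]]
top 0.9 [[241.8, 148.7], [116.0, 173.9], [242.9, 154.4], [118.1, 179.4], [204.8, 136.5], [146.0, 148.2]]
top 0.95 [[241.0, 144.6], [114.6, 169.9], [242.1, 150.5], [116.7, 175.6], [203.9, 132.6], [145.0, 144.3]]
top 1.0 [[240.2, 140.4], [113.3, 165.8], [241.3, 146.4], [115.3, 171.6], [203.1, 128.6], [144.0, 140.3]]
top 1.05 [[239.3, 136.2], [111.9, 161.5], [240.5, 142.3], [113.9, 167.6], [202.2, 124.6], [143.0, 136.4]]
```

View pics/s13z.png

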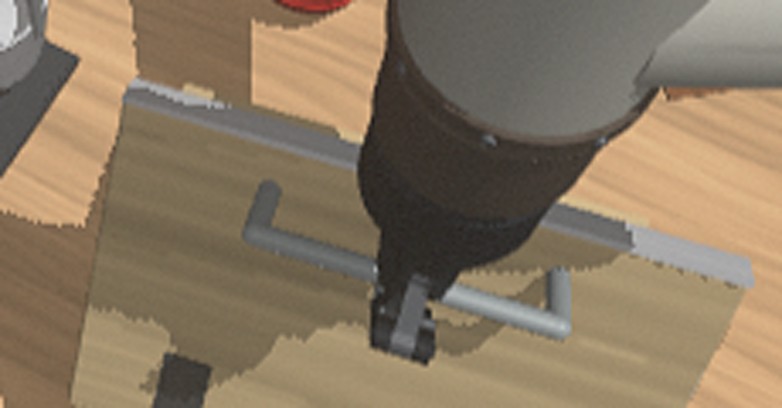

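View pics/t13z.png

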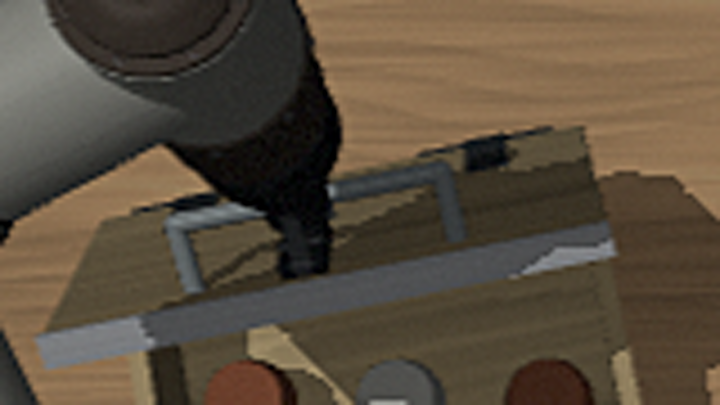

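```bash
python3 -m inch '[[0,0,0.1,0.36,0,0,0],[0,0,0.26,0.85,0,0,0],[0,0,0.43,1.33,0,0,0],[0,0,0.61,1.8,0,0,0],[0,0,0.81,2.28,0,0,0],[0,0,1.24,3.22,0,0,0],[0,0,1.74,4.12,0,0,0],[0,0,2.3,5,0,0,0],[0,0,2.6,5.43,0,0,0],[0,0,2.88,5.84,0,0,0],[0,0,3.15,6.2,0,0,0],[0,0,3.38,6.5,0,0,0],[0,0,3.38,6.5,0,0,0],[0,0,3.38,6.5,0,0,0],[0,0,3.38,6.5,0,0,0],[0,0,3.38,6.5,0,0,0],[0,0,3.38,6.5,0,0,0]]'
python3 lid.py|head -1
python3 - <<'E'
from la import *
im=arm.get_image("scene")[:,:,::-1];cv2.imwrite("pics/s14.png",cv2.resize(im,None,fx=1.5,fy=1.5))
cv2.imwrite("pics/s14z.png",cv2.resize(im[190:310,205:435],None,fx=3.4,fy=3.4,interpolation=cv2.INTER_CUBIC))
im=arm.get_image("top")[:,:,::-1];cv2.imwrite("pics/t14z.png",cv2.resize(im[90:220,105:345],None,fx=3.2,fy=3.2,interpolation=cv2.INTER_CUBIC))
for cam in("scene","top"):
  for th in(.6,.65,.7):
    print(cam,th,[proj(lp(th,l,y,h),cam)[0].round(1).tolist() for l,y,h in((220,-160,16),(220,160,16),(192,-75,56),(192,75,56))])
E
```

```text
clock: 18.37
position: [629.6, 171.2, 284.3]
ee_rot: [0.453, 0.544, -0.543, -0.452]
contact_force: [-5.5, 1.6, 6.5]
gripper_width: 9.6
18.3667 [629.6 171.2 284.3] ang,r [  0.649 204.492] [-5.5  1.6  6.5] 9.624945674057336 j [ 0.51  0.41  0.14  0.   -1.29 -0.33]
scene 0.6 [[253.3, 201.6], [417.3, 249.0], [289.4, 230.2], [370.2, 254.1]]
scene 0.65 [[252.2, 202.5], [418.7, 250.7], [288.6, 232.5], [370.4, 256.8]]
scene 0.7 [[251.0, 203.7], [420.0, 252.7], [287.6, 235.1], [370.6, 259.8]]
top 0.6 [[245.9, 170.5], [124.6, 194.9], [209.9, 158.6], [152.4, 170.2]]
top 0.65 [[245.3, 167.2], [123.2, 191.9], [209.1, 155.2], [151.3, 166.8]]
top 0.7 [[244.7, 163.8], [121.7, 188.6], [208.2, 151.6], [150.2, 163.2]]
```

View pics/s14z.png

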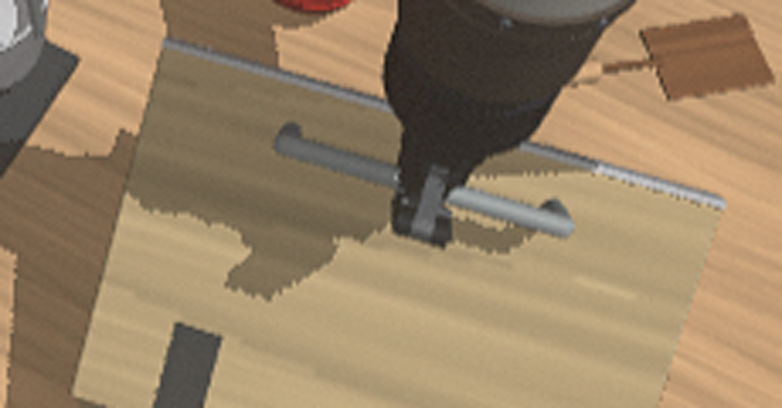

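View pics/t14z.png

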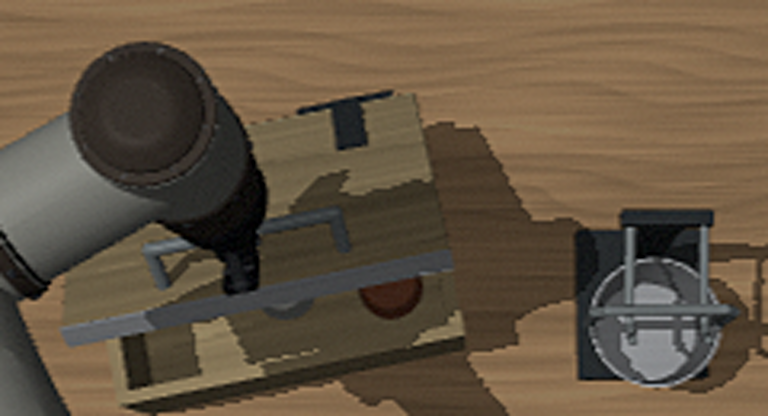

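View pics/s14.png

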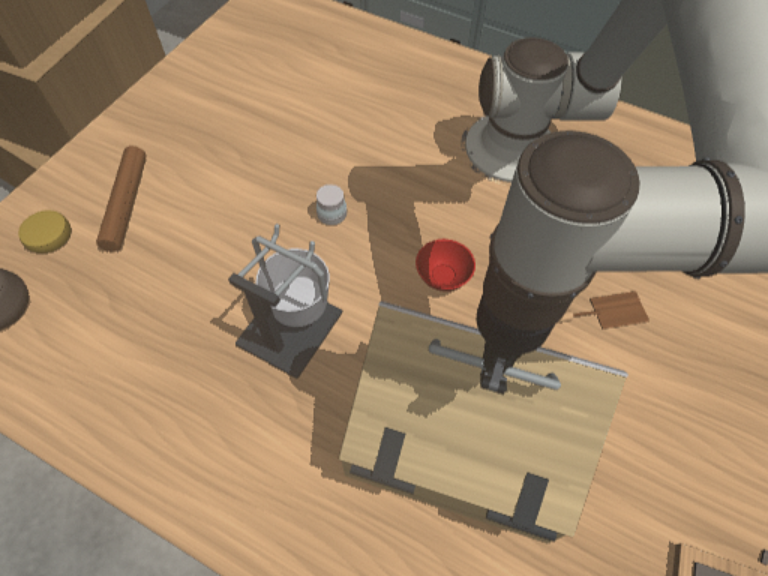

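```bash
python3 -m inch '[[0,0,0,0,0,0,0],[0,0,0,0,0,0,0],[0,0,0,0,0,0,0],[0,0,0,0,0,0,0],[0,0,0,0,0,0,0],[0,0,0,0,0,0,0],[0,0,0,0,0,0,0],[0,0,0,0,0,0,0]]'
python3 lid.py|head -1
python3 - <<'E'
from bench import arm
print(abs(arm.read_state()['joint_vel']).max().round(4)); print(arm.job_done())
E
```

```text
clock: 19.13
position: [629.7, 171.2, 284.3]
ee_rot: [0.453, 0.544, -0.543, -0.452]
contact_force: [-5.2, 2.0, 6.0]
gripper_width: 9.4
19.1333 [629.7 171.2 284.3] ang,r [  0.649 204.516] [-5.2  2.   6. ] 9.425353314795167 j [ 0.51  0.41  0.14  0.   -1.29 -0.33]
0.002
the job is handed in; nothing more can be done
None
```

The job is done and handed in at about 19 s. The pail hangs by its handle over both prongs. The lid was raised to about 1.01 rad, brought back to about 0.64 rad, and is still held in the gripper.

- **Pail:** the last pictures from both fixed cameras show its handle bar across both prongs. It stayed there while I worked the lid.
- **Lid angle:** at the final hold, the arm's position gives 0.65 rad and the lid corners and handle in the pictures give about 0.63. Both are inside 0.55 to 0.77. At the top, the two methods gave 1.02 and about 1.01.
- **Stillness:** the TCP moved 0.1 mm over the last 0.7 s, and joint speeds were at most 0.002 rad/s. The handle was still between the fingers at 9.4 mm opening.
- **Mismatch:** the arm's distance from my estimated hinge line grew from 200 mm with the lid shut to 207 mm at the top, where it should have stayed constant. My hinge estimate or the seat of the bar in the pads is therefore a few mm off. It showed as a side load of up to about 15 N while raising and about 8 N at the final hold.
- **Other things:** the basin, wooden knife and jar look unmoved in the pictures.

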